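Close the keyed storage canister

TASK

Close the steel storage canister: its lid lies on it turned out of place, so turn the lid until its three keys drop into the notches of the collar (broad key into broad notch), then press it down until it snaps fully home and sits level on the rim. Let go of it, and leave the beaker, bottle and flask beside it standing where they are.

Things in the scene. Friction and masses are not known exactly. Their poses are not given: they have to be found in the camera images.
- canister: Round steel storage canister, fixed to the bench, 70 mm high to its rim; mouth 94 mm, wall 4 mm. Origin: centre of its underside, z up. A dark collar, 125 mm across, rings it just below the rim, cut by three open notches: a broad one in the direction of its +x axis, two narrower ones 130 degrees to either side. Three spring beads inside the mouth hold the lid down once it snaps in.
- broad_notch (a point): Centre of the collar's broad notch, level with the collar's top (67 mm above the bench), 57 mm from the canister's axis on its +x side. The broad notch is 23 mm wide, the narrower ones 19 mm.
- canister_lid: The loose lid, 0.1 to 0.2 kg: aluminium disc 106 mm across, 5 mm thick. Origin: centre of the disc's underside, z up. A spigot below hangs in the mouth with 2.5 mm play. At the edge three keys hang down: a broad one at +x, narrower ones 130 degrees to either side. At the start it is turned 28 to 66 degrees counter-clockwise (from above) from its place, keys riding on the collar.
- broad_key (a point): Lower end of the lid's broad key, 14 mm wide (the others 10 mm), on the lid's +x axis 57 mm from its centre, 14 mm below the lid's origin. It belongs in the broad notch; it drops in when the lid's and canister's x axes agree within about 3 degrees and nothing holds the lid up.
- bar_top (a point): Centre of the top of the black grip bar on the lid: 70 mm long along the lid's x axis, 14 mm wide, rising 25 mm from the disc; this point is 30 mm above the lid's origin. It stands about 111 mm above the bench at the start, 106 mm when the keys have dropped and the lid rests on the spring beads, 100 mm when seated. Pressing it home takes 5 to 15 N.
- beaker_50: Bystander beside the canister: small clear plastic beaker, 45 mm wide, 58 mm tall. Origin: centre of its underside. Loose; to be left standing where it is.
- bottle_small: Bystander beside the canister: small amber reagent bottle with a screw cap, 44 mm wide, 89 mm tall. Origin: centre of its underside. Loose; to be left standing where it is.
- flask_100: Bystander beside the canister: conical glass flask, 62 mm wide, 102 mm tall. Origin: centre of its underside. Loose; to be left standing where it is.
Things that resemble listed ones, but are neither listed nor needed, are in the scene too. What is shaped like the canister_lid but red is not meant.

How it is judged:
At the end, for the whole second after the job is handed in: The lid is at rest on the canister with its keys in the notches (its x axis within 0.15 rad of the canister's, centre within 6 mm), its origin no more than 2.5 mm above the rim height of 70 mm, tilted less than 0.03 rad; beaker, bottle and flask never moved more than 40 mm nor tipped (z of canister_lid in the frame of canister between 0.066 and 0.0725 m and angle between canister_lid's own z axis and vertical below 0.03 rad and horizontal distance between canister_lid and canister below 0.006 m and angle between the x axis of canister_lid and the x axis of canister, either way round below 0.15 rad and linear speed of canister_lid below 0.02 m/s); the robot touches nothing.
It fails at once if beaker_50 is knocked over or shoved more than 40 mm (distance of beaker_50 from where it was at the start of the episode above 0.04 m or angle between beaker_50's own z axis and vertical above 0.5 rad).
It fails at once if bottle_small is knocked over or shoved more than 40 mm (distance of bottle_small from where it was at the start of the episode above 0.04 m or angle between bottle_small's own z axis and vertical above 0.5 rad).
It fails at once if flask_100 is knocked over or shoved more than 40 mm (distance of flask_100 from where it was at the start of the episode above 0.04 m or angle between flask_100's own z axis and vertical above 0.5 rad).
It also fails if it takes over 45 s, if anything falls off the work surface, if the arm or the gripper's body presses on something with over 40 N, if the wrist force passes 120 N, or if a joint passes its speed limit or range.

ROBOT

A 6-joint arm with a two-finger parallel gripper is mounted at the origin on a cart in front of the work surface, level with it; the furniture and walls round the work are solid. World frame = base frame: x ahead of the robot, y to its left, z up, the work surface at z = 0. Lengths are in m, angles in rad, forces in N, time in s.
With the tool pointing down it reaches from about 0.3 to 0.775 m from the base axis. Payload 14.6 kg.
Tool frame: the origin (TCP) lies midway between the tips of the shut fingers; the grasp point (between the pads) lies 19 mm behind it (ctrl.grip_depth is the distance from the TCP to the grasp point, in m); z points along the fingers, x is the direction in which the jaws open and shut, and the axes are right-handed (so a half turn about z gives the same grasp; the last joint's range is limited). The gripper opens to 94 mm and grips with 3 to 60 N. Pads are 16 mm wide; open, the fingers measure 119 mm over their backs; the gripper's body (75 mm by 177 mm) begins 78 mm behind the grasp point.
Start: joints at [1.224, 0.3, 1.521, -0, 1.321, -0.067], TCP at [0.152, 0.529, 0.205] pointing down, gripper open.
Joint ranges: [-3.03, 3.03], [-0.79, 2.21], [0.23, 2.52], [-1.04, 4.18], [0, 3.07], [-2.55, 2.55]. Speed limits (rad/s): [2.22, 2.22, 2.57, 3.14, 3.14, 3.14].

INTERFACE

Orientations are given as [roll, pitch, yaw] about the fixed x, y, z axes, in that order (R = Rz(yaw) Ry(pitch) Rx(roll)).
In Python, from station import ctrl gives the robot as it stands.
- The arm moves only by the tool play_rows, never from a script. Its argument "steps" is a list that holds one entry, the list of rows, each a list of 7 numbers: the shift along the tool's x, y, z in cm, then the turn, a rotation vector about the tool's x, y, z in rad, then the opening, from 0 (shut) to 1 (fully open). In form: [[[x, y, z, ax, ay, az, hand], ...]]. A call has 1 to 20 rows; each row is the pose to reach, as a shift and turn from the pose measured when the call began, along the tool's axes at that moment; what a row does not reach only later rows make up. A row lasts 1/12 s, in which the tool goes at most 41.7 mm and 7.16 degrees, less where a joint would pass 70% of its speed; a pose out of reach is approached as far as the arm can. A call with a gripper value outside its range is refused whole. The fingers move at their own pace and stop on an object; "force" is the grip in N (left out, the last holds). Time passes only in rows, so rows that repeat a pose let the fingers close. It gives the time, the measured TCP pose, the force and the opening at its end, in the units of the state.
- ctrl.get_obs(): the state, without advancing time (a new reading comes with each control period).
- ctrl.camera(name): name is "scene" or "top" or "wrist"; returns a dict with "frame" (384x512x3 uint8, blue, green, red), "fovy" (degrees; the focal length in pixels is half the picture's height over the tangent of half this angle, whatever the lens; pixels are square), "cx", "cy" (the principal point, pixels), "world_to_cam" (4x4, takes a point from world to camera coordinates). Camera axes: x right, y up, looking along -z (the intrinsics and any distortion apply to the point x, -y, -z); pixel columns grow to the right and rows downward; lengths in m; the calibration is good to about 2 mm. The wrist camera is an equidistant fisheye: a pixel r from the principal point sees the ray r / f radians off the axis. A picture is of the moment at which its call begins. There is no depth.
- ctrl.hand_in(): hands the job in, once; it reports no verdict.
The state is a dict: "time_s": time; "qpos": joint angles; "joint_vel": joint speeds; "tau": joint torques, N m; "ee_pos": TCP position; "eef_rot": TCP orientation; "force": force on the tool from outside, world axes, zero at the start; "moment": the same for the moment, N m; "grip_width": finger opening in m.
Only numpy, scipy, OpenCV 4.12 (cv2) and the standard library are available. Lean on these libraries where they do the work, as an engineer would, in place of code of your own. Each camera call takes 0.05 s, during which the arm holds its last target. There are 200 camera calls.

## Working session

There is one attempt and no reset: what is moved stays moved. The work goes in short steps, Python scripts to look and compute and a tool call to move; the robot and the scene stay as the last step left them, time stands still between calls to the robot, and variables do not carry over. Pictures are saved under pics/ and viewed, about 8 in all and at most 12, crops included, and the job is handed in when it is done.

Besides the shell and the picture viewer there is one more tool, called after "Call:" as name(argument=value, ...) on one line, values as JSON. play_rows: Moves the arm, as the interface text tells. Its arguments: {"type":"object","properties":{"steps":{"type":"array"},"force":{"type":"number"}},"required":["steps"]}

```bash
mkdir -p pics; cat > h.py <<'E'
import numpy as np, cv2
from station import ctrl
def cam(n,f=None):
    c=ctrl.camera(n)
    if f: cv2.imwrite('pics/'+f,c['frame'])
    return c
def ray(c,u,v,fish=False):
    f=c['frame'].shape[0]/2/np.tan(np.radians(c['fovy']/2))
    x=(u-c['cx'])/f; y=(v-c['cy'])/f
    if fish:
        r=np.hypot(x,y)+1e-12; d=np.array([x/r*np.sin(r),-y/r*np.sin(r),-np.cos(r)])
    else: d=np.array([x,-y,-1.])
    M=np.array(c['world_to_cam']); R=M[:3,:3]
    return -R.T@M[:3,3], R.T@d
def onz(c,u,v,z,fish=False):
    o,d=ray(c,u,v,fish); return o+d*(z-o[2])/d[2]
def proj(c,p,fish=False):
    f=c['frame'].shape[0]/2/np.tan(np.radians(c['fovy']/2))
    q=np.array(c['world_to_cam'])@np.append(p,1); x,y,z=q[0],-q[1],-q[2]
    if fish:
        r=np.hypot(x,y)+1e-12; t=np.arctan2(r,z); return c['cx']+f*t*x/r, c['cy']+f*t*y/r
    return c['cx']+f*x/z, c['cy']+f*y/z
E
python3 - <<'E'
from h import *
a=cam('top','top0.png'); b=cam('scene','scene0.png')
cv2.imwrite('pics/both.png',cv2.resize(np.vstack([a['frame'],b['frame']]),None,fx=.78,fy=.78))
for c in(a,b): print(c['fovy'],c['cx'],c['cy'],ray(c,c['cx'],c['cy']))
print(ctrl.get_obs())
E
```

```text
48.19032392206948 254.80502010447125 191.53422910623556 (array([0.5017903 , 0.1754143 , 0.92588149]), array([ 0.05457689,  0.00582342, -0.99849259]))
55.585586828660006 256.95685445189065 192.30219641423287 (array([ 0.08777895, -0.37567439,  0.56993927]), array([ 0.52951551,  0.65266216, -0.54189061]))
{'time_s': 0.1, 'qpos': array([ 1.22441436e+00,  3.00418327e-01,  1.52153016e+00, -1.60791971e-05,
        1.32069563e+00, -6.65820180e-02]), 'joint_vel': array([ 1.97376388e-04, -1.15944811e-03,  4.86959405e-04, -1.99438048e-05,
        2.12805383e-03,  1.40100760e-03]), 'tau': array([ 2.11102400e-03, -5.32650197e+01, -3.53278148e+01,  7.08786445e-02,
        2.35961471e-02, -6.66347387e-05]), 'ee_pos': array([0.15180557, 0.52838539, 0.20493682]), 'eef_rot': array([-3.14153824e+00,  1.05016873e-03,  1.29100040e+00]), 'force': array([-0.99682485, -0.94665419, -0.18637074]), 'moment': array([ 0.01662308,  0.02631765, -0.0044561 ]), 'grip_width': 0.09378946425068112}
```

View pics/both.png

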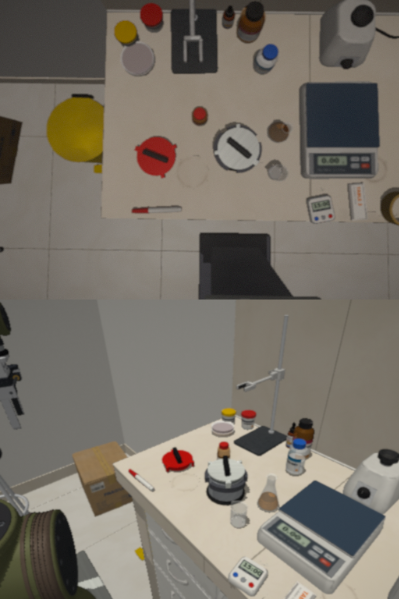

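Candidates for the lid: the aluminium disc on the dark collar, at about (305,190) in the top view, and a red lid at (200,199), which the task rules out. There is also a pale jar cap at (177,76). I choose the aluminium one and check it in a close crop.

```bash
python3 - <<'E'
from h import *
a=cam('top');b=cam('scene')
f=a['frame'][130:250,240:400]; g=b['frame'][180:300,220:380]
g=b['frame'][190:300,240:370]
A=cv2.resize(f,(800,600),interpolation=cv2.INTER_CUBIC)
B=cv2.resize(b['frame'][560-384:300,220:380],(800,620),interpolation=cv2.INTER_CUBIC)
cv2.imwrite('pics/a1.png',A);cv2.imwrite('pics/b1.png',B[:600])
for n,u,v,z in[('lid',305,190,.08),('flask',357,167,.05),('beaker',353,218,.03),('bottle',256,147,.08),('red',200,199,.02)]: print(n,onz(a,u,v,z).round(3))
hsv=cv2.cvtColor(a['frame'],cv2.COLOR_BGR2HSV)
m=(hsv[...,2]<70).astype(np.uint8); m[:130]=0;m[250:]=0;m[:,:250]=0;m[:,:270]=0;m[:,345:]=0
n,l,s,c=cv2.connectedComponentsWithStats(m)
for i in range(1,n):
    if s[i,4]>20:
        p=np.argwhere(l==i)[:,::-1].astype(np.float32); print(s[i],c[i],cv2.minAreaRect(p))
E
```

```text
lid [0.553 0.081 0.08 ]
flask [ 0.603 -0.028  0.05 ]
beaker [ 0.499 -0.025  0.03 ]
bottle [0.637 0.179 0.08 ]
red [0.534 0.296 0.02 ]
[290 160  12   6  33] [295.3030303  162.57575758] ((295.3000183105469, 162.40000915527344), (2.846050262451172, 11.700428009033203), 71.56505584716797)
[274 170  12  23  80] [277.7125 180.8875] ((278.1703186035156, 180.30296325683594), (5.428928852081299, 24.118684768676758), 20.85445785522461)
[292 176  30  27 252] [306.11904762 189.08730159] ((306.1097717285156, 188.98782348632812), (35.7637939453125, 7.3401665687561035), 38.65980529785156)
[276 199  49  22 107] [293.72897196 212.00934579] ((298.38714599609375, 211.70724487304688), (49.45433807373047, 13.367733001708984), 15.780754089355469)
```

View pics/a1.png

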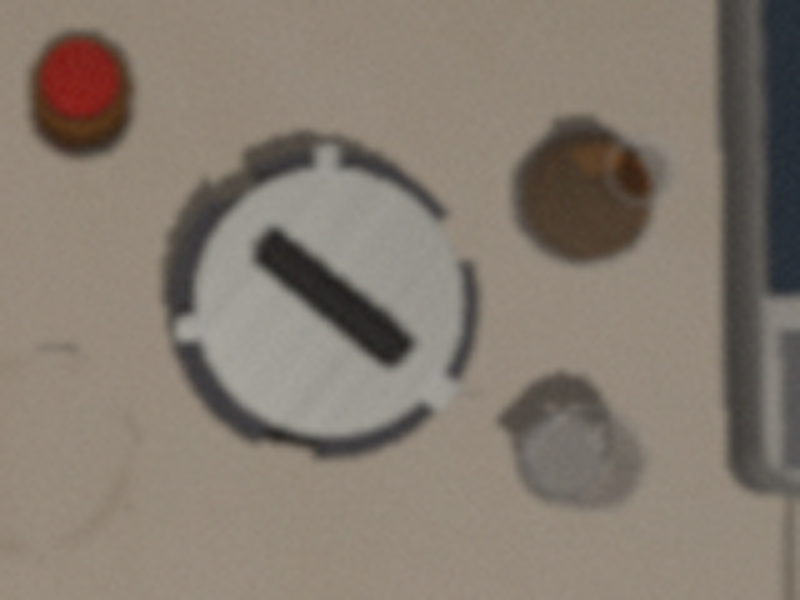

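The crop shows the aluminium lid on the dark collar. The broad key is at crop (440,390), lower right, and the narrow keys are at (327,155) and (188,328). The notches are at about (290,443), (460,240) and (225,185). The bottom one should be the broad notch, since a clockwise turn of about 64° brings all three keys into line.

```bash
cat >> h.py <<'E'
def towards(p,yaw):
    from scipy.spatial.transform import Rotation as R
    o=ctrl.get_obs(); r=R.from_euler('xyz',o['eef_rot']); t=R.from_euler('xyz',[np.pi,0,yaw])
    print('shift cm',(r.inv().apply(np.array(p)-o['ee_pos'])*100).round(2),'rot',(r.inv()*t).as_rotvec().round(3))
E
python3 - <<'E'
from h import *
a=cam('top')
S=lambda u,v:(240+u/5-.4,130+v/5-.4)
c=onz(a,306.1,189.0,.111); print('bar',c)
t=np.radians(38.66);e=[onz(a,306.1+s*17*np.cos(t),189+s*17*np.sin(t),.111) for s in(-1,1)]
d=e[1]-e[0];print('bar yaw',np.degrees(np.arctan2(d[1],d[0])))
for n,u,v in[('broad',290,443),('n1',457,238),('n2',225,185)]:
    p=onz(a,*S(u,v),.067);q=p-c;print(n,p.round(4),np.hypot(*q[:2]),np.degrees(np.arctan2(q[1],q[0])))
towards([c[0],c[1],.2],np.arctan2(d[1],d[0])+1.5*np.pi)
E
```

```text
bar [0.55268262 0.08277193 0.111     ]
bar yaw -127.9702890381977
broad [0.4968 0.0942 0.067 ] 0.05705043607797002 168.4735620588565
n1 [0.5799 0.0281 0.067 ] 0.06108809054119451 -63.521977055843095
n2 [0.5998 0.1214 0.067 ] 0.060938514258823726 39.29361065906133
shift cm [-31.77  50.83   0.54] rot [-0.     0.    -1.188]
```

Call:
play_rows(steps=[[[-31.8, 50.8, 0.5, 0, 0, -1.188, 1], [-31.8, 50.8, 0.5, 0, 0, -1.188, 1], [-31.8, 50.8, 0.5, 0, 0, -1.188, 1], [-31.8, 50.8, 0.5, 0, 0, -1.188, 1], [-31.8, 50.8, 0.5, 0, 0, -1.188, 1], [-31.8, 50.8, 0.5, 0, 0, -1.188, 1], [-31.8, 50.8, 0.5, 0, 0, -1.188, 1], [-31.8, 50.8, 0.5, 0, 0, -1.188, 1], [-31.8, 50.8, 0.5, 0, 0, -1.188, 1], [-31.8, 50.8, 0.5, 0, 0, -1.188, 1], [-31.8, 50.8, 0.5, 0, 0, -1.188, 1], [-31.8, 50.8, 0.5, 0, 0, -1.188, 1], [-31.8, 50.8, 0.5, 0, 0, -1.188, 1], [-31.8, 50.8, 0.5, 0, 0, -1.188, 1], [-31.8, 50.8, 0.5, 0, 0, -1.188, 1], [-31.8, 50.8, 0.5, 0, 0, -1.188, 1], [-31.8, 50.8, 0.5, 0, 0, -1.188, 1], [-31.8, 50.8, 0.5, 0, 0, -1.188, 1], [-31.8, 50.8, 0.5, 0, 0, -1.188, 1], [-31.8, 50.8, 0.5, 0, 0, -1.188, 1]]], force=40)

```text
time_s: 1.92
ee_pos: [0.5517, 0.0835, 0.2005]
eef_rot: [-3.141, 0.0, 2.48]
force: [-0.6, -0.3, 0.5]
grip_width: 0.094
```

```bash
python3 - <<'E'
from h import *
w=cam('wrist','w1.png'); cv2.imwrite('pics/w1b.png',cv2.resize(w['frame'],(800,600)))
o=ctrl.get_obs();print(o['time_s'],o['ee_pos'],o['eef_rot'],o['qpos'],o['force'])
m=(w['frame'].max(2)<60).astype(np.uint8)
n,l,s,c=cv2.connectedComponentsWithStats(m)
for i in range(1,n):
    if s[i,4]>300: print(s[i],c[i],cv2.minAreaRect(np.argwhere(l==i)[:,::-1].astype(np.float32)))
print(proj(w,[.5527,.0828,.111],True))
E
```

```text
1.9667 [0.55178601 0.0835392  0.20058505] [-3.14132644e+00  2.70110878e-04  2.48033907e+00] [ 8.48110444e-02  3.21754269e-01  1.50393247e+00 -3.91490252e-04
  1.31588827e+00 -2.39542928e+00] [-0.19414838 -0.0046425   0.2531327 ]
[  0   0  30  33 325] [11.92923077 13.75076923] ((11.63103199005127, 13.572416305541992), (8.98447036743164, 43.16069030761719), 40.23635482788086)
[ 317    0  140   85 7204] [383.70210994  31.87659634] ((383.902587890625, 26.057846069335938), (87.43809509277344, 118.1224594116211), 64.48612976074219)
[459   0  53  21 738] [490.99051491   8.64498645] ((485.0, 10.0), (20.0, 52.0), 90.0)
[206 130  40  29 367] [225.49591281 142.02179837] ((225.46923828125, 142.44613647460938), (11.65926456451416, 46.26495361328125), 60.2551155090332)
[260 130  39  28 352] [279.03693182 142.02272727] ((278.6707763671875, 142.0545196533203), (44.4168701171875, 11.070630073547363), 30.69972038269043)
[ 245  157   15   74 1075] [251.88744186 193.06418605] ((252.0, 193.5), (73.0, 14.0), 90.0)
[    0   218   512   166 50270] [259.99524567 314.83328029] ((255.5, 300.5), (165.0, 511.0), 90.0)
(np.float64(251.7271284559959), np.float64(197.69144682425704))
```

View pics/w1b.png

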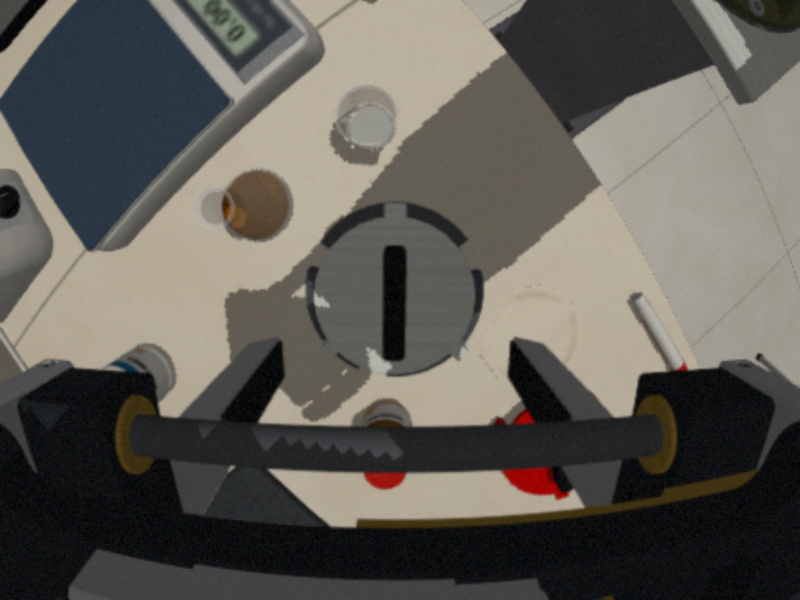

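The bar runs vertically at column 252 (396 in the enlarged view) and lines up with the jaws. The broad key is at the top (395,208), and the bar is clear of all the bystanders.

```bash
python3 - <<'E'
from h import *
w=cam('wrist')
p=onz(w,252,193.5,.111,True);q=[onz(w,252,193.5+s,.111,True) for s in(30,-30)];d=q[1]-q[0]
print(p,np.degrees(np.arctan2(d[1],d[0])))
for n,(u,v) in dict(b1=(327,245),b2=(307,248),key=(395,208),notchR0=(465,243),notchR1=(478,270),notchL0=(321,247),notchL1=(312,268)).items():
    for z in(.067,.075): k=onz(w,u*.64,v*.64,z,True)-p; print(n,z,np.hypot(*k[:2]).round(4),np.degrees(np.arctan2(k[1],k[0])).round(1))
towards([p[0],p[1],.091],np.arctan2(d[1],d[0])+1.5*np.pi)
E
```

```text
[0.550125  0.0798749 0.111    ] -127.91794289487152
b1 0.067 0.0543 -71.1
b1 0.075 0.0538 -72.5
b2 0.067 0.0656 -63.0
b2 0.075 0.0646 -64.3
key 0.067 0.0544 -128.6
key 0.075 0.0546 -128.6
notchR0 0.067 0.0573 175.1
notchR0 0.075 0.0567 176.4
notchR1 0.067 0.0589 154.5
notchR1 0.075 0.0578 156.1
notchL0 0.067 0.0572 -67.7
notchL0 0.075 0.0565 -69.1
notchL1 0.067 0.058 -51.9
notchL1 0.075 0.0569 -53.4
shift cm [-0.08 -0.39 10.96] rot [-0.     0.     0.001]
```

Call:
play_rows(steps=[[[0, -0.2, 4, 0, 0, 0, 1], [-0.05, -0.2, 7, 0, 0, 0, 1], [-0.05, -0.2, 9, 0, 0, 0, 1], [-0.05, -0.2, 10.5, 0, 0, 0, 1], [-0.05, -0.2, 10.9, 0, 0, 0, 1], [-0.05, -0.2, 10.9, 0, 0, 0, 1], [-0.05, -0.2, 10.9, 0, 0, 0, 0.3], [-0.05, -0.2, 10.9, 0, 0, 0, 0.05], [-0.05, -0.2, 10.9, 0, 0, 0, 0.05], [-0.05, -0.2, 10.9, 0, 0, 0, 0.05], [-0.05, -0.2, 10.9, 0, 0, 0, 0.05], [-0.05, -0.2, 10.9, 0, 0, 0, 0.05], [-0.05, -0.2, 10.9, 0, 0, 0, 0.05], [-0.05, -0.2, 10.9, 0, 0, 0, 0.05], [-0.05, -0.2, 10.9, 0, 0, 0, 0.05]]], force=25)

```text
time_s: 3.27
ee_pos: [0.551, 0.0815, 0.0916]
eef_rot: [-3.141, 0.0, 2.48]
force: [0.3, -0.9, 0.6]
grip_width: 0.0372
```

Call:
play_rows(steps=[[[0, 0, 0, 0, 0, 0, 0], [0, 0, 0, 0, 0, 0, 0], [0, 0, 0, 0, 0, 0, 0], [0, 0, 0, 0, 0, 0, 0], [0, 0, 0, 0, 0, 0, 0], [0, 0, 0, 0, 0, 0, 0], [0, 0, 0, 0, 0, 0, 0], [0, 0, 0, 0, 0, 0, 0]]])

```text
time_s: 3.93
ee_pos: [0.551, 0.0815, 0.0916]
eef_rot: [-3.141, 0.0, 2.48]
force: [-0.6, -1.0, 0.2]
grip_width: 0.0137
```

Call:
play_rows(steps=[[[0, 0, 0, 0, 0, 0.1, 0], [0, 0, 0, 0, 0, 0.2, 0], [0, 0, 0, 0, 0, 0.3, 0], [0, 0, 0, 0, 0, 0.4, 0], [0, 0, 0, 0, 0, 0.5, 0], [0, 0, 0, 0, 0, 0.6, 0], [0, 0, 0, 0, 0, 0.7, 0], [0, 0, 0, 0, 0, 0.8, 0], [0, 0, 0, 0, 0, 0.9, 0], [0, 0, 0, 0, 0, 1.0, 0], [0, 0, 0, 0, 0, 1.07, 0], [0, 0, 0, 0, 0, 1.13, 0], [0, 0, 0, 0, 0, 1.13, 0], [0, 0, 0, 0, 0, 1.13, 0]]])

```text
time_s: 5.1
ee_pos: [0.5509, 0.0815, 0.0915]
eef_rot: [-3.142, 0.0, 1.352]
force: [0.4, 0.4, -1.5]
grip_width: 0.0137
```

```bash
python3 - <<'E'
from h import *
w=cam('wrist');a=cam('top')
f=w['frame'][90:240,150:350]; cv2.imwrite('pics/w2.png',np.hstack([cv2.resize(f,(440,330)),cv2.resize(a['frame'][150:230,260:350],(360,330))]))
o=ctrl.get_obs();print(o['time_s'],o['ee_pos'],o['eef_rot'],o['force'],o['moment'],o['grip_width'])
E
```

```text
5.2 [0.55097256 0.08153562 0.0915129 ] [3.14155317e+00 4.43818859e-04 1.35231415e+00] [ 0.29858188 -0.30390519 -2.39268168] [ 0.02725555  0.03824231 -0.03345319] 0.013834426362821579
```

View pics/w2.png

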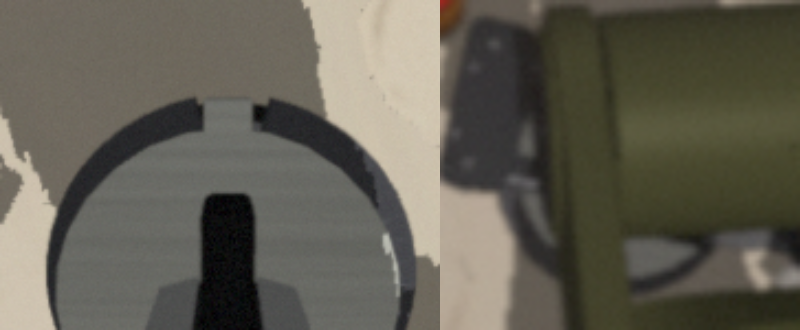

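The broad key (pixels 205–253) lies inside the broad notch (196–267) and is centred to within about 1 mm. Next I lower it.

Call:
play_rows(steps=[[[0, 0, 0.15, 0, 0, 0.02, 0], [0, 0, 0.3, 0, 0, 0.02, 0], [0, 0, 0.45, 0, 0, 0.02, 0], [0, 0, 0.55, 0, 0, 0.02, 0], [0, 0, 0.55, 0, 0, 0.02, 0]]], force=40)

```text
time_s: 5.62
ee_pos: [0.5513, 0.0819, 0.0865]
eef_rot: [3.141, -0.0, 1.333]
force: [-0.6, 3.5, 2.6]
grip_width: 0.0137
```

Call:
play_rows(steps=[[[0, 0, 0.15, 0, 0, 0, 0], [0, 0, 0.3, 0, 0, 0, 0], [0, 0, 0.4, 0, 0, 0, 0], [0, 0, 0.5, 0, 0, 0, 0], [0, 0, 0.6, 0, 0, 0, 0], [0, 0, 0.65, 0, 0, 0, 0], [0, 0, 0.65, 0, 0, 0, 0]]])

```text
time_s: 6.2
ee_pos: [0.5511, 0.0819, 0.0806]
eef_rot: [3.141, -0.0, 1.333]
force: [-8.3, 1.3, 10.2]
grip_width: 0.0132
```

Call:
play_rows(steps=[[[0, 0, 0.1, 0, 0, 0, 0], [0, 0, 0.2, 0, 0, 0, 0], [0, 0, 0.3, 0, 0, 0, 0], [0, 0, 0.3, 0, 0, 0, 0]]])

```text
time_s: 6.53
ee_pos: [0.5512, 0.0818, 0.0805]
eef_rot: [3.14, -0.0, 1.333]
force: [-19.8, 0.9, 35.7]
grip_width: 0.0141
```

```bash
python3 - <<'E'
from h import *
w=cam('wrist');a=cam('scene')
f=w['frame'][90:240,150:350]; cv2.imwrite('pics/w3.png',np.hstack([cv2.resize(f,(400,330)),cv2.resize(a['frame'][185:275,240:350],(400,330),interpolation=cv2.INTER_CUBIC)]))
o=ctrl.get_obs();print(o['time_s'],o['ee_pos'],o['eef_rot'],o['force'],o['moment'],o['grip_width'])
E
```

```text
6.6333 [0.55123001 0.08184672 0.08053394] [ 3.14005331e+00 -3.82668539e-04  1.33313593e+00] [-19.00062232   0.53767106  35.32866451] [ 1.66351659e-03  3.60393932e+00 -2.70104293e-02] 0.013807200744244122
```

View pics/w3.png

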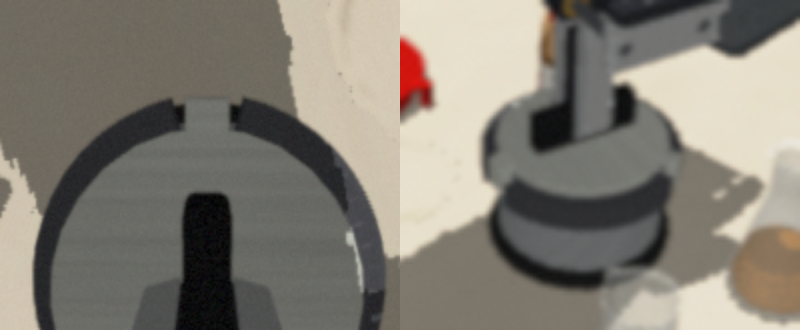

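It stops hard: 35 N with no further travel, after an 11 mm drop in total. The picture shows the broad key down in its notch and the disc flush above the collar. I'll relax the force, release and back off.

Call:
play_rows(steps=[[[0, 0, 0.05, 0, 0, 0, 0], [0, 0, 0.05, 0, 0, 0, 0], [0, 0, 0.05, 0, 0, 0, 0.3], [0, 0, 0.05, 0, 0, 0, 0.6], [0, 0, 0, 0, 0, 0, 0.7], [0, 0, 0, 0, 0, 0, 0.7], [0, 0, 0, 0, 0, 0, 0.7], [0, 0, 0, 0, 0, 0, 0.7], [0, 0, 0, 0, 0, 0, 0.7], [0, 0, 0, 0, 0, 0, 0.7], [0, 0, -2, 0, 0, 0, 0.7], [0, 0, -5, 0, 0, 0, 0.7], [0, 0, -8, 0, 0, 0, 0.7], [0, 0, -11, 0, 0, 0, 0.7], [0, 0, -13, 0, 0, 0, 0.7], [0, 0, -13, 0, 0, 0, 0.7]]])

```text
time_s: 7.97
ee_pos: [0.5524, 0.082, 0.2151]
eef_rot: [3.134, -0.002, 1.333]
force: [0.2, -1.1, 1.1]
grip_width: 0.0657
```

```bash
python3 - <<'E'
from h import *
w=cam('wrist');a=cam('scene')
f=w['frame'][60:240,136:376]; cv2.imwrite('pics/w4.png',np.hstack([cv2.resize(f,(400,300)),cv2.resize(a['frame'][175:295,235:395],(400,300),interpolation=cv2.INTER_CUBIC)]))
o=ctrl.get_obs();print(o['time_s'],o['ee_pos'],o['eef_rot'],o['force'],o['grip_width'])
m=(w['frame'].max(2)<60).astype(np.uint8)
n,l,s,c=cv2.connectedComponentsWithStats(m)
i=l[170:215,235:280]
for k in np.unique(i):
    if k and s[k,4]>300:
        r=cv2.minAreaRect(np.argwhere(l==k)[:,::-1].astype(np.float32));print(r,onz(w,*r[0],.1,True))
# bar height by triangulation is poor; compare scene-view bar top with predictions
for z in(.1,.106): print(z,proj(a,[.5512,.0818,z]))
m=(a['frame'].max(2)<55).astype(np.uint8);m[:185]=0;m[225:]=0;m[:,:260]=0;m[:,330:]=0
n,l,s,c=cv2.connectedComponentsWithStats(m);print(s[1:],c[1:])
E
```

```text
8.0667 [0.55107012 0.08183397 0.21065356] [ 3.13930743e+00 -6.19001791e-04  1.33309937e+00] [ 0.63636742 -0.41407683 -1.01064565] 0.06619848745627935
((252.5, 188.0), (68.0, 13.0), 90.0) [0.5497667  0.08203959 0.1       ]
0.1 (np.float64(290.1689169591311), np.float64(211.5907629594978))
0.106 (np.float64(290.24254782596205), np.float64(209.36094204356652))
[[304 185   9   5  10]
 [314 190   7   4   7]
 [326 196   1   1   1]
 [328 197   2   1   2]
 [276 209  29  16 297]
 [264 222   2   3   6]
 [315 222   2   3   4]] [[308.4        186.9       ]
 [317.         191.28571429]
 [326.         196.        ]
 [328.5        197.        ]
 [289.59259259 216.68350168]
 [264.5        223.        ]
 [315.25       223.25      ]]
```

View pics/w4.png

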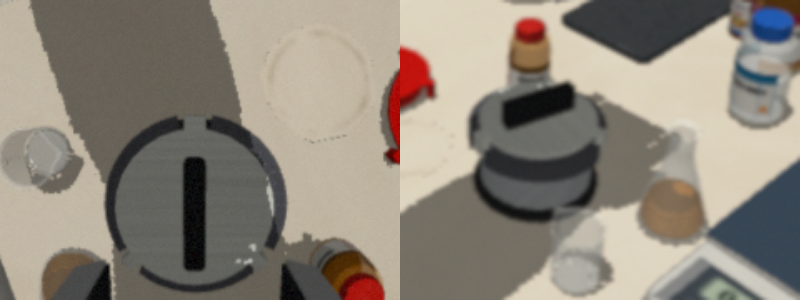

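The lid looks level, the keys are in the notches and the bystanders are standing. As a height check, I'll touch the bar top with shut fingers, expecting contact at about 0.100 m.

Call:
play_rows(steps=[[[0, 0, 3, 0, 0, 0, 0], [0, 0, 5, 0, 0, 0, 0], [0, 0, 7, 0, 0, 0, 0], [0, 0, 7, 0, 0, 0, 0], [0, 0, 7, 0, 0, 0, 0], [0, 0, 7, 0, 0, 0, 0], [0, 0, 7, 0, 0, 0, 0], [0, 0, 7, 0, 0, 0, 0], [0, 0, 7, 0, 0, 0, 0], [0, 0, 7, 0, 0, 0, 0], [0, 0, 9, 0, 0, 0, 0], [0, 0, 10, 0, 0, 0, 0], [0, 0, 10.5, 0, 0, 0, 0], [0, 0, 10.7, 0, 0, 0, 0], [0, 0, 10.7, 0, 0, 0, 0]]])

```text
time_s: 9.32
ee_pos: [0.5513, 0.0818, 0.1035]
eef_rot: [3.14, -0.0, 1.333]
force: [-0.2, 0.7, 0.7]
grip_width: 0.0005
```

Call:
play_rows(steps=[[[0, 0, 0.1, 0, 0, 0, 0], [0, 0, 0.2, 0, 0, 0, 0], [0, 0, 0.3, 0, 0, 0, 0], [0, 0, 0.4, 0, 0, 0, 0], [0, 0, 0.5, 0, 0, 0, 0], [0, 0, 0.55, 0, 0, 0, 0]]])

```text
time_s: 9.82
ee_pos: [0.5516, 0.0818, 0.1001]
eef_rot: [3.138, -0.001, 1.333]
force: [-10.5, -1.9, 25.4]
grip_width: 0.0003
```

Contact came at 0.100 m with no contact at 0.1035 m, so the lid is seated. I'll retreat and hand in.

Call:
play_rows(steps=[[[0, 0, -1, 0, 0, 0, 0], [0, 0, -4, 0, 0, 0, 0], [0, 0, -8, 0, 0, 0, 0], [0, 0, -11, 0, 0, 0, 0], [0, 0, -11, 0, 0, 0, 0], [0, 0, -11, 0, 0, 0, 0]]])

```text
time_s: 10.32
ee_pos: [0.5518, 0.0819, 0.2118]
eef_rot: [3.135, -0.002, 1.333]
force: [-0.3, 0.5, -0.7]
grip_width: 0.0006
```

```bash
python3 - <<'E'
from h import *
w=cam('wrist');a=cam('scene')
f=w['frame'][60:240,136:376]; cv2.imwrite('pics/w5.png',np.hstack([cv2.resize(f,(400,300)),cv2.resize(a['frame'][175:295,235:395],(400,300),interpolation=cv2.INTER_CUBIC)]))
E
```

```text
(no output)
```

View pics/w5.png

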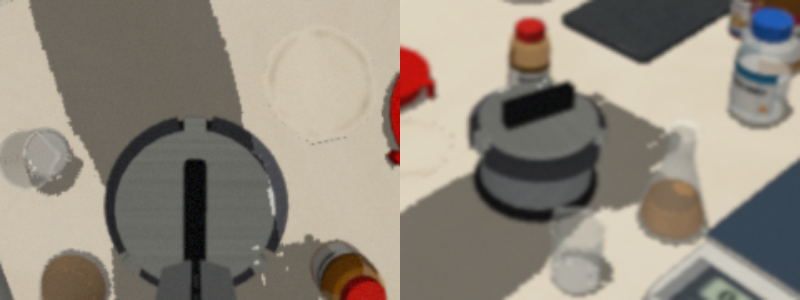

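The scene is unchanged: the lid is seated with its broad key in the broad notch, the bystanders stand where they were, and the gripper is clear.

```bash
python3 -c "
from station import ctrl
print(ctrl.hand_in())"
```

```text
the job is handed in; nothing more can be done
None
```

The lid is closed and handed in at about 10.4 s of the 45 s allowed; `hand_in()` gave no verdict. I gripped the bar, turned the lid about 65° clockwise until the broad key was over the broad notch, and pressed it down 11 mm to a hard stop. I then let go and backed off.

- **Height:** With the fingers shut, the bar top met them at 0.100 m, the seated height, with no contact at 0.1035 m.
- **Keys and level:** The last pictures show the broad key in its notch and the lid looking level. I judged level by eye and did not measure the tilt.
- **Bystanders:** The beaker, bottle and flask are still standing in the last pictures, apparently unmoved, and the gripper is well clear.
- **Forces:** The press and the height check each gave 10–20 N of sideways force, with up to 36 N upward. That is well under the 120 N wrist limit.
- **Disagreement:** The first top and wrist camera fixes for the bar centre differed by about 4 mm. I used a point between them, and it gripped without trouble.

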